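# Lower the glass platen of a pressing frame onto a pack of prints and weight it

## Task

The pressing frame on the table stands open over a pack of swollen prints. Bring its heavy hinged glass platen slowly down by its bar until it rests on the pack - it must not fall or slam, and do not press the prints hard - then let go of it, and gently lay the cloth-covered weight that lies near the tape roll flat on the middle of the glass. Leave the other things as they are.

Things in the scene. Friction and masses are not known exactly. Their poses are not given: they have to be found in the camera images.
- press: The pressing frame's fixed base: plywood board 250 (x) x 290 (y) x 18 mm high on rubber feet, with two dark steel hinge brackets near its far edge. Origin on the table under the board, 10 mm nearer the robot than the board's middle; its x axis points away from the robot to the hinge, y along the hinge, z up.
- hinge (a point): Middle of the hinge axis, 105 mm along the base's x axis from its origin and 72 mm above the table; the axis runs along the base's y axis.
- platen (a joint): Angle of the hinged platen, rad: 0 is level, growing as it opens; it stands open at 1.30 to 1.42, with a stop at 1.45. Platen: aluminium frame 200 x 210 x 14 mm with a glass pane, 1.6 kg give or take a quarter (not measured). The stiff hinge (friction 0.7 N m) holds it where it is above about 1.3 rad; from somewhere between 1.25 and 1.05 rad, and lower, it falls by its own weight. Let down it weighs 3 to 8 N at the bar.
- bar (a point): Middle of the round steel lift bar at the platen's free edge: 12 mm thick, 160 mm long, parallel to the hinge, carried by an arm at each end with 43 mm free between bar and frame. It moves on a circle of 255 mm about the hinge axis (it lies 3 mm off the hinge's plane on the upper side). Its axes turn with the platen: x towards the hinge, z out of the upper face.
- glass (a point): Centre of the upper face of the glass (pane 163 x 177 mm clear inside the frame, whose rim stands 6 mm above it), 103 mm from the hinge axis. Axes as those of the platen: x towards the hinge, y along it, z out of the upper face.
- bed: Grey felt pad fixed on the base under the platen, origin under its middle, 100 mm in front of the hinge. On it lie the blotters and the wad of swollen prints (wad 103 x 135 mm). How high this pack stands differs every time and is not measured: the platen comes to rest on it somewhere between 0.07 rad above level and 0.10 rad below. The wad is stiff (20 N/mm at its crest, 100 mm from the hinge).
- weight_center (a point): Centre, half-way up, of the loose grey cloth-covered lead weight, a block 100 (x) x 46 (y) x 27 mm, 0.62 kg, lying flat on the table on the open table to the left of the frame, near the tape roll. Its z axis is upright.
- tape: Bystander: roll of tape lying flat, 98 mm across, 25 mm high; origin under its middle.
- loupe: Bystander: black stand loupe, 43 mm across, 38 mm high; origin under its middle.
Things that resemble listed ones, but are neither listed nor needed, are in the scene too. Of the things like the part that bears weight_center, leave any that is blue; of the rest the smaller one is meant.

How it is judged:
On the way:
1. the platen rests on the pack, still, and the fingers have let go of it (contact force between platen and bed above 3 N and velocity of joint platen between -0.05 and 0.05 rad/s and contact force between the fingers and platen below 0.3 N), for 0.3 s.
At the end, for the whole second after the job is handed in: The platen rests on the pack (over 3 N between them) and the weight rests on the glass (over 3 N), lying flat and still, its centre within 35 mm of the middle of the glass along and across the hinge; the fingers touch neither (contact force between platen and bed above 3 N and contact force between weight and platen above 3 N and x of weight_center in the frame of glass between -0.035 and 0.035 m and y of weight_center in the frame of glass between -0.035 and 0.035 m and z of weight_center in the frame of glass below 0.018 m and linear speed of weight below 0.02 m/s and velocity of joint platen between -0.05 and 0.05 rad/s).
It fails at once if the platen is let fall (faster than 1.5 rad/s anywhere) or slams (faster than 0.8 rad/s once it is within 0.15 rad of level or lower) (velocity of joint platen below -1.5 rad/s or (value of joint platen below 0.15 rad and velocity of joint platen below -0.8 rad/s)).
It fails at once if the prints are pressed with more than 55 N (the platen and the weight alone make 20 to 35 N) (contact force between platen and bed above 55 N).
It fails at once if the weight is dropped or rammed onto the glass (over 40 N) (contact force between weight and platen above 40 N).
It fails at once if a bystander is shifted by more than 40 mm (distance of any of tape, loupe from where it was at the start of the episode above 0.04 m).
It also fails if it takes over 70 s, if anything falls off the work surface, if the arm or the gripper's body presses on something with over 40 N, if the wrist force passes 120 N, or if a joint passes its speed limit or range.

## Robot

A 7-joint arm with a two-finger parallel gripper is mounted at the origin on a cart in front of the work surface, level with it; the furniture and walls round the work are solid. World frame = base frame: x ahead of the robot, y to its left, z up, the work surface at z = 0. Lengths are in m, angles in rad, forces in N, time in s.
With the tool pointing down it reaches from about 0.425 to 0.925 m from the base axis. Payload 6.8 kg.
Tool frame: the origin (TCP) lies midway between the tips of the shut fingers; the grasp point (between the pads) lies 19 mm behind it; z points along the fingers, y is the line along which they close (so a half turn about z gives the same grasp; the last joint's range is limited). The gripper opens to 85 mm and grips with 20 to 120 N. Pads are 22 mm wide; open, the fingers measure 114 mm over their backs; the gripper's body (76 mm by 85 mm) begins 54 mm behind the grasp point. The pads swing forward as they close: fully open they stand 13 mm farther back than shut.
Start: joints at [-1.308, 0.477, 0.022, 1.555, -0.011, 1.109, -0.083], TCP at [0.245, 0.629, 0.231] pointing down, gripper open.
Joint ranges: [-2.96, 2.96], [-0.34, 2.1], [-1.41, 1.46], [0.24, 2.44], [-1.37, 4.51], [0.17, 1.92], [-2.96, 2.96]. Speed limits (rad/s): [2.39, 2.39, 3.14, 3.14, 3.14, 3.14, 3.14].

## Interface

Orientations are given as a rotation vector (axis times angle).
In Python, from bench import get_obs, grab_frame, camera_params, r gives the robot as it stands.
- The arm moves only by the shell command python3 -m jog 'ROWS' [FORCE]. ROWS is JSON, a list of rows, each an object of numbers: "rx", "ry", "rz": the turn, a rotation vector about the world's x, y, z scaled (see below); "x", "y", "z": the shift along the world's x, y, z scaled (see below); "jaw": the opening, from -1 (shut) to 1 (fully open). In form: [{"rx": .., "ry": .., "rz": .., "x": .., "y": .., "z": .., "jaw": ..}, ...]. A call has 1 to 8 rows; each row shifts and turns the commanded pose from where the row before left it; what a row does not reach is not made up. The controller multiplies each number of a shift by 60 mm and each number of a turn by 10 degrees. A row lasts 1/8 s, in which the tool goes at most 62.5 mm and 10.7 degrees, less where a joint would pass 70% of its speed; a pose out of reach is approached as far as the arm can. A call with a number of a shift or a turn outside -1 to 1 is refused whole. A call with a gripper value outside its range is refused whole. The fingers move at their own pace and stop on an object; FORCE is the grip in N (left out, the last holds). Time passes only in rows, so rows that do not move let the fingers close. It gives the time, the measured TCP pose, the force, the opening and the grip force at its end, in the units of the state.
- get_obs(): the state, without advancing time (a new reading comes with each control period).
- grab_frame(name): name is "scene" or "top" or "wrist"; returns the picture (400x640x3 uint8, red, green, blue); there is no depth.
- camera_params(name): a dict with "fx", "fy", "cx", "cy" (pixels), "k1" (the pictures are not rectified: a ray, as slopes to the right and down, at radius r is drawn at 1 + k1 r^2 times it, then the intrinsics apply), "R" (3x3) and "t" (3): a world point X has camera coordinates R X + t. Camera axes: x right, y down, z forward; pixel columns grow to the right and rows downward; lengths in m; the calibration is good to about 2 mm. A picture is of the moment at which its call begins: read the wrist's pose just before it. camera_params takes no time and is no camera call; for the wrist camera it gives the pose at the moment of the call.
- r.hand_in(): hands the job in; it is judged then, once.
The state is a dict: "clock": time; "joints": joint angles; "qvel": joint speeds; "tau": joint torques, N m; "tcp_pos": TCP position; "orientation": TCP orientation; "contact_force": force on the tool from outside, world axes, zero at the start; "moment": the same for the moment, N m; "grip_width": finger opening in m; "gripper_force": force on a finger pad.
Only numpy, scipy, OpenCV 4.12 (cv2) and the standard library are available. Lean on these libraries where they do the work, as an engineer would, in place of code of your own. Each camera call takes 0.05 s, during which the arm holds its last target. There are 200 camera calls.

## Working session

There is one attempt and no reset: what is moved stays moved. The work goes in short steps, Python scripts to look and compute and a shell command to move; the robot and the scene stay as the last step left them, time stands still between calls to the robot, and variables do not carry over. Pictures are saved under pics/ and viewed, at most 10 in all, crops included, and the job is handed in when it is done.

```bash
mkdir -p pics; cat > h.py <<'E'
import numpy as np, cv2
from bench import get_obs, grab_frame, camera_params, r
def save(cam,name):
    f=grab_frame(cam); cv2.imwrite('pics/'+name,cv2.cvtColor(f,cv2.COLOR_RGB2BGR)); return f
def ray(c,u,v):
    K=np.array([[c['fx'],0,c['cx']],[0,c['fy'],c['cy']],[0,0,1.]])
    p=cv2.undistortPoints(np.array([[[u,v]]],float),K,np.array([c['k1'],0,0,0.]))[0,0]
    R=np.array(c['R']);t=np.array(c['t'])
    return -R.T@t, R.T@np.array([p[0],p[1],1])
def onz(c,u,v,z):
    o,d=ray(c,u,v); return o+d*(z-o[2])/d[2]
def proj(c,X):
    R=np.array(c['R']);t=np.array(c['t']);q=R@np.array(X)+t;s=q[:2]/q[2];s=s*(1+c['k1']*(s@s))
    return np.array([c['fx']*s[0]+c['cx'],c['fy']*s[1]+c['cy']])
E
python3 - <<'E'
from h import *
save('scene','s0.png');save('top','t0.png')
print(get_obs())
for n in('scene','top'):
    c=camera_params(n);print(n,c['fx'],c['k1'],-np.array(c['R']).T@np.array(c['t']))
E
```

```text
{'clock': 0.1, 'joints': array([-1.30810227,  0.47772095,  0.02236799,  1.55634202, -0.01147354,
        1.10930261, -0.0830667 ]), 'qvel': array([ 0.00018487, -0.00307292, -0.000415  , -0.00120951, -0.00160134,
       -0.00039329, -0.0006092 ]), 'tau': array([ 4.78429298e-03, -5.97752631e+01,  1.61397412e+00, -2.81953615e+01,
        1.28779691e-02,  4.94743013e-03, -5.57450875e-06]), 'tcp_pos': array([0.24443019, 0.62862128, 0.23042554]), 'orientation': array([-5.79017294e-01, -3.08761982e+00,  2.57231271e-03]), 'contact_force': array([ 0.72772446,  0.10699373, -0.05735728]), 'moment': array([0.0453039 , 0.03846943, 0.03108535]), 'gripper_force': 0.0, 'grip_width': 0.08529538801703336}
scene 372.8001684638451 0.026802807140504516 [-0.15249949 -0.55260771  0.63179148]
top 408.71674667215876 -0.05714509897297248 [0.33010966 0.23160783 1.5876176 ]
```

View pics/s0.png

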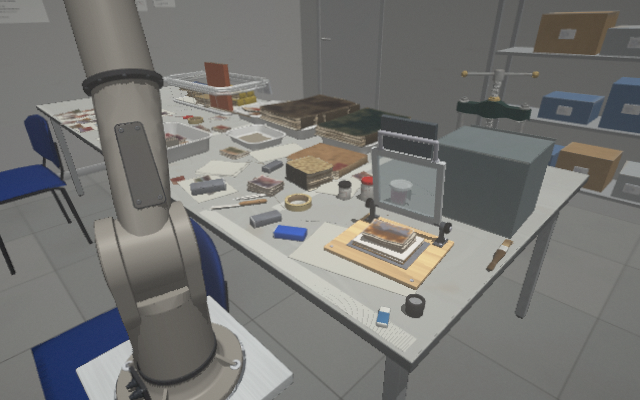

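View pics/t0.png

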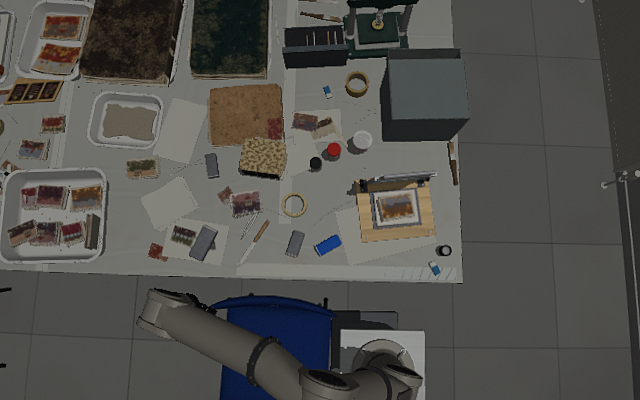

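Scene: the press is open at the right, its bar is near scene (408,135), and a blue block lies by the tape. Top: base around (397,210), tape (293,205), loupe (445,251), grey block near the tape (296,243), and other grey blocks at (203,242) and (212,165). I'll enlarge these.

```bash
python3 - <<'E'
import cv2,numpy as np
t=cv2.imread('pics/t0.png');s=cv2.imread('pics/s0.png')
a=cv2.resize(t[160:280,270:470],None,fx=4,fy=4,interpolation=cv2.INTER_CUBIC) 
cv2.imwrite('pics/t0a.png',a)
b=cv2.resize(s[110:290,310:470],None,fx=3.3,fy=3.3,interpolation=cv2.INTER_CUBIC)
cv2.imwrite('pics/s0a.png',b)
from h import *
c=camera_params('top')
for u,v in((296,243),(203,242),(212,165),(328,244),(293,205),(445,251),(397,210)): print(u,v,onz(c,u,v,.02))
# block min-area rects
f=cv2.cvtColor(t,cv2.COLOR_BGR2HSV)
for u,v in((296,243),(203,242),(212,165),(328,244)):
    m=np.zeros((402,642),np.uint8);im=t.copy()
    cv2.floodFill(im,m,(u,v),0,(9,)*3,(9,)*3,cv2.FLOODFILL_FIXED_RANGE|8)
    pts=cv2.findNonZero(m[1:-1,1:-1]);r_=cv2.minAreaRect(pts);bx=cv2.boxPoints(r_)
    P=[onz(c,*p,.027)[:2] for p in bx];print(r_,np.round(P,3).tolist(),np.linalg.norm(P[0]-P[1]),np.linalg.norm(P[1]-P[2]))
E
```

```text
296 243 [0.46703522 0.33640391 0.02      ]
203 242 [0.46199838 0.69494311 0.02      ]
212 165 [0.76916198 0.68191265 0.02      ]
328 244 [0.46604958 0.21357078 0.02      ]
293 205 [0.61490867 0.35321723 0.02      ]
445 251 [ 0.44869095 -0.23763475  0.02      ]
397 210 [ 0.60464539 -0.05287225  0.02      ]
((295.4366455078125, 242.9773712158203), (11.70450496673584, 24.552555084228516), 19.653823852539062) [[0.429, 0.374], [0.518, 0.345], [0.504, 0.302], [0.415, 0.331]] 0.09364069910090064 0.04508476088469696
((201.50003051757812, 243.00003051757812), (14.310833930969238, 31.75216293334961), 26.56505012512207) [[0.414, 0.747], [0.525, 0.701], [0.501, 0.649], [0.391, 0.696]] 0.12004805980384149 0.05656827704976568
((211.24339294433594, 164.1504364013672), (21.884750366210938, 9.379179000854492), 86.18592071533203) [[0.814, 0.708], [0.817, 0.671], [0.728, 0.658], [0.724, 0.695]] 0.03753249445142496 0.09035371652019784
((328.66156005859375, 244.40771484375), (9.550673484802246, 22.57431983947754), 60.2551155090332) [[0.457, 0.257], [0.502, 0.183], [0.471, 0.165], [0.426, 0.239]] 0.08643067638333017 0.0365452225341698
```

View pics/t0a.png

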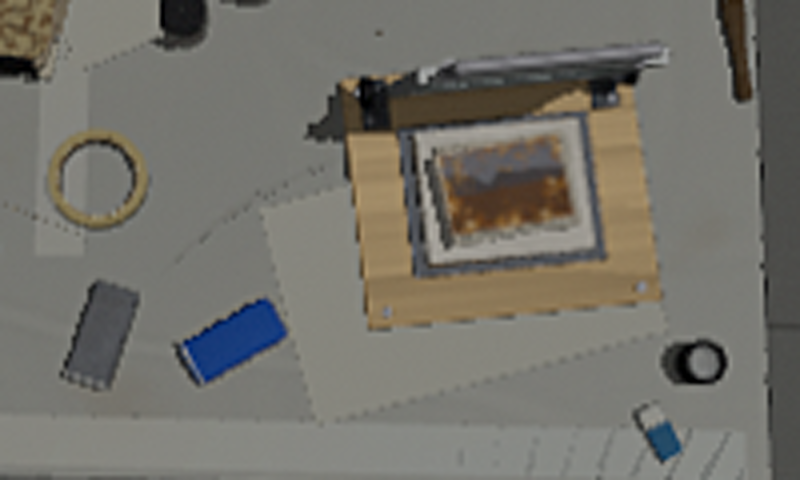

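View pics/s0a.png

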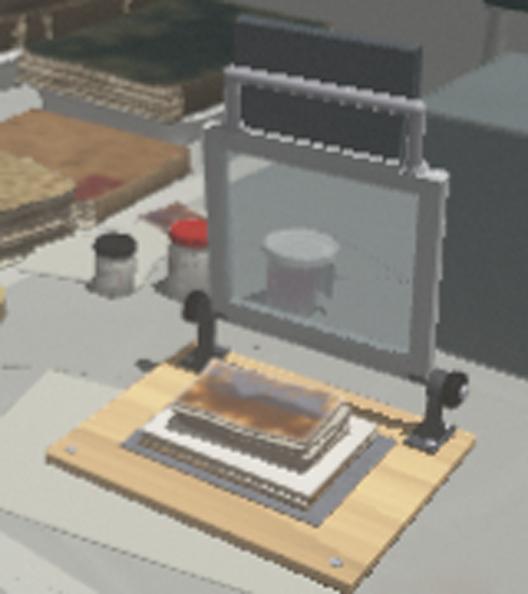

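```bash
cat >> h.py <<'E'
def Tb(p,X):
    c,s=np.cos(p[2]),np.sin(p[2]); X=np.array(X,float)
    return np.array([p[0]+c*X[0]-s*X[1],p[1]+s*X[0]+c*X[1],X[2]])
def plat(th,a,y,n=0):  # a distance from hinge towards free edge, n off plane (upper side)
    return [0.105-a*np.cos(th)+n*np.sin(th), y, 0.072+a*np.sin(th)+n*np.cos(th)]
E
python3 - <<'E'
from h import *
from scipy.optimize import least_squares
ct,cs=camera_params('top'),camera_params('scene')
T=lambda u,v:(270+(u-1.5)/4,160+(v-1.5)/4)
S=lambda u,v:(310+u/3.3-.4,110+v/3.3-.4)
zt=.02
obs=[(ct,T(369,322),(-.115,.145,zt)),(ct,T(661,296),(-.115,-.145,zt)),(ct,T(632,80),(.135,-.145,zt)),
(cs,S(45,458),(-.115,.145,zt)),(cs,S(348,585),(-.115,-.145,zt)),(cs,S(475,438),(.135,-.145,zt))]
def f(p,full=False):
    e=[proj(c,Tb(p,X))-u for c,u,X in obs]
    for u,y in(((230,72),.08),((422,104),-.08)):
        e.append(proj(cs,Tb(p,plat(p[3],.255,y,.003)))-S(*u))
    return np.concatenate(e)
s=least_squares(f,[.6,-.05,0.1,1.35],loss='soft_l1');p=s.x
print(p,np.degrees(p[2]),f(p).reshape(-1,2).round(1).tolist())
for th in(p[3],0): print(th,'bar',Tb(p,plat(th,.255,0,.003)))
print('hinge',Tb(p,(.105,0,.072)))
np.save('p.npy',p)
E
```

```text
[ 0.60713271 -0.04756045  0.11249737  1.41435094] 6.4456244728256165 [[-0.0, 1.9], [1.3, 1.6], [-0.1, -6.8], [-1.4, -2.9], [0.0, -0.2], [0.7, -1.1], [1.2, -0.3], [-0.6, 0.8]]
1.414350936415982 bar [ 0.67493372 -0.03990067  0.3243532 ]
0 bar [ 0.45808088 -0.06439948  0.075     ]
hinge [ 0.71146898 -0.03577312  0.072     ]
```

```bash
python3 -m jog '[{"z":0.8},{"x":0.43,"y":-0.7,"z":0.25,"rz":-0.39},{"x":0.43,"y":-0.7,"z":0.25,"rz":-0.39},{"x":0.43,"y":-0.7,"z":0.25,"rz":-0.39},{"x":0.43,"y":-0.7,"z":0.25,"rz":-0.39},{"x":0.43,"y":-0.7,"z":0.25,"rz":-0.39},{"x":0.43,"y":-0.7,"z":0.25,"rz":-0.39},{"x":0.43,"y":-0.7,"z":0.25,"rz":-0.39}]' 40 && python3 -m jog '[{"x":0.43,"y":-0.7,"z":0.2,"rz":-0.39},{"x":0.43,"y":-0.7,"z":0.2,"rz":-0.39},{"x":0.43,"y":-0.7,"z":0.1,"rz":-0.39},{"x":0.43,"y":-0.7,"rz":-0.39},{"x":0.43,"y":-0.7,"rz":-0.39},{"x":0.43,"y":-0.7,"rz":-0.39},{"x":0.43,"y":-0.7,"rz":-0.39},{"x":0.43,"y":-0.7,"rz":-0.39}]'; python3 -m jog '[{"x":0.43,"y":-0.7,"rz":-0.39},{}]'
python3 - <<'E'
from h import *
from scipy.spatial.transform import Rotation as Q
p=np.load('p.npy')
o=get_obs();f=save('wrist','w1.png');c=camera_params('wrist')
print(o['clock'],o['tcp_pos'],Q.from_rotvec(o['orientation']).as_matrix().round(3),o['joints'].round(2))
print('cam',-np.array(c['R']).T@np.array(c['t']))
for y in(.08,0,-.08): print(y,proj(c,Tb(p,plat(p[3],.255,y,.003))))
E
```

```text
0.1 [0.24443019 0.62862128 0.23042554] [[-0.932  0.362 -0.   ]
 [ 0.362  0.932 -0.002]
 [-0.    -0.002 -1.   ]] [-1.31  0.48  0.02  1.56 -0.01  1.11 -0.08]
cam [0.18243181 0.65237717 0.37408477]
0.08 [ 26.46286947 668.79859082]
0 [ 11.79367664 641.44910128]
-0.08 [  5.20526913 612.62908506]validation failed for argument at $[0]...
validation failed for argument at $[0]...
```

View pics/w1.png

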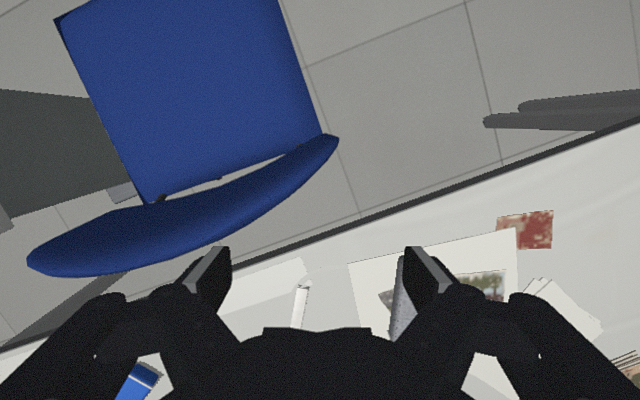

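The rows need every key, so nothing moved. The picture only shows the chair. I'll resend with full rows.

```bash
python3 -m jog '[{"rx":0,"ry":0,"rz":0,"x":0,"y":0,"z":0.8,"jaw":1},{"rx":0,"ry":0,"rz":-0.39,"x":0.43,"y":-0.7,"z":0.25,"jaw":1},{"rx":0,"ry":0,"rz":-0.39,"x":0.43,"y":-0.7,"z":0.25,"jaw":1},{"rx":0,"ry":0,"rz":-0.39,"x":0.43,"y":-0.7,"z":0.25,"jaw":1},{"rx":0,"ry":0,"rz":-0.39,"x":0.43,"y":-0.7,"z":0.25,"jaw":1},{"rx":0,"ry":0,"rz":-0.39,"x":0.43,"y":-0.7,"z":0.25,"jaw":1},{"rx":0,"ry":0,"rz":-0.39,"x":0.43,"y":-0.7,"z":0.25,"jaw":1},{"rx":0,"ry":0,"rz":-0.39,"x":0.43,"y":-0.7,"z":0.25,"jaw":1}]' 40
```

```text
clock: 1.15
tcp_pos: [0.4257, 0.3335, 0.3846]
orientation: [-1.295, -2.862, 0.0]
contact_force: [0.8, 0.0, 0.2]
grip_width: 0.0852
gripper_force: 0.0
```

```bash
python3 -m jog '[{"rx":0,"ry":0,"rz":-0.44,"x":0.48,"y":-0.78,"z":0.1,"jaw":1},{"rx":0,"ry":0,"rz":-0.44,"x":0.48,"y":-0.78,"z":0.1,"jaw":1},{"rx":0,"ry":0,"rz":-0.44,"x":0.48,"y":-0.78,"z":0.1,"jaw":1},{"rx":0,"ry":0,"rz":-0.44,"x":0.48,"y":-0.78,"z":0.1,"jaw":1},{"rx":0,"ry":0,"rz":-0.44,"x":0.48,"y":-0.78,"z":0.1,"jaw":1},{"rx":0,"ry":0,"rz":-0.44,"x":0.48,"y":-0.78,"z":0.1,"jaw":1},{"rx":0,"ry":0,"rz":-0.44,"x":0.48,"y":-0.78,"z":0,"jaw":1},{"rx":0,"ry":0,"rz":-0.44,"x":0.48,"y":-0.78,"z":0,"jaw":1}]'
python3 -m jog '[{"rx":0,"ry":0,"rz":0,"x":0,"y":0,"z":0,"jaw":1}]'
python3 - <<'E'
from h import *
from scipy.spatial.transform import Rotation as Q
p=np.load('p.npy')
o=get_obs();f=save('wrist','w2.png');c=camera_params('wrist')
print(o['clock'],o['tcp_pos'],Q.from_rotvec(o['orientation']).as_matrix().round(3),o['joints'].round(2))
print('cam',-np.array(c['R']).T@np.array(c['t']))
for y in(.08,0,-.08): print(y,proj(c,Tb(p,plat(p[3],.255,y,.003))))
E
```

```text
clock: 2.15
tcp_pos: [0.6563, -0.0405, 0.4202]
orientation: [-2.099, -2.337, -0.0]
contact_force: [-0.6, 0.8, 0.6]
grip_width: 0.0853
gripper_force: 0.0
clock: 2.28
tcp_pos: [0.656, -0.0447, 0.4193]
orientation: [2.106, 2.33, -0.005]
contact_force: [0.1, 0.1, 0.5]
grip_width: 0.0855
gripper_force: 0.0
2.275 [ 0.65602926 -0.04474196  0.41932256] [[-0.101  0.995 -0.001]
 [ 0.995  0.101 -0.003]
 [-0.003 -0.002 -1.   ]] [-0.44  0.38  0.6   1.36 -0.21  1.47  0.25]
cam [0.64839093 0.02373899 0.56293692]
0.08 [341.05398262 106.70035069]
0 [339.74245422 203.90499947]
-0.08 [338.47623154 285.9767535 ]
```

View pics/w2.png

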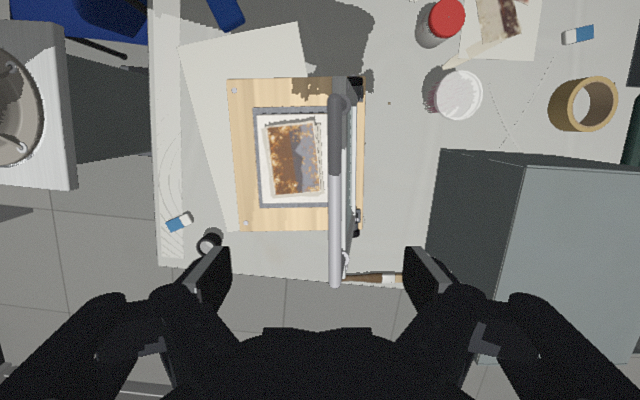

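The wrist view shows the bar vertical at columns 335–336, rows 92 to 287, and the board corners near (228,79) and (241,232). I'll refit with these included.

```bash
python3 - <<'E'
from h import *
from scipy.optimize import least_squares
ct,cs,cw=camera_params('top'),camera_params('scene'),camera_params('wrist')
T=lambda u,v:(270+(u-1.5)/4,160+(v-1.5)/4)
S=lambda u,v:(310+u/3.3-.4,110+v/3.3-.4)
zt=.02
obs=[(ct,T(369,322),(-.115,.145,zt)),(ct,T(661,296),(-.115,-.145,zt)),
(cs,S(45,458),(-.115,.145,zt)),(cs,S(348,585),(-.115,-.145,zt)),(cs,S(475,438),(.135,-.145,zt)),
(cw,(228,79),(-.115,.145,zt)),(cw,(241,232),(-.115,-.145,zt))]
def f(p):
    e=[proj(c,Tb(p,X))-u for c,u,X in obs]
    for u,y in(((230,72),.08),((422,104),-.08)):
        e.append(proj(cs,Tb(p,plat(p[3],.255,y,.003)))-S(*u))
    for u,y in(((336,97),.083),((335,285),-.083)):
        e.append(proj(cw,Tb(p,plat(p[3],.255,y,.003)))-u)
    return np.concatenate(e)
p=least_squares(f,[.6,-.05,0.1,1.35],loss='soft_l1').x
print(p,np.degrees(p[2]),f(p).reshape(-1,2).round(1).tolist())
for th in(p[3],1.2,.9,.6,.3,0): print(th,'bar',Tb(p,plat(th,.255,0,.003)).round(3))
np.save('p.npy',p)
E
```

```text
[ 0.61335383 -0.04385099  0.11805043  1.37477845] 6.763791424537051 [[-0.8, 0.5], [0.4, -0.3], [-0.8, -4.0], [0.5, -2.2], [0.4, -2.6], [-0.6, -0.4], [-0.7, 0.3], [-0.6, 0.4], [-2.5, 1.5], [0.2, 1.6], [0.3, -0.2]]
1.3747784458784695 bar [ 0.671 -0.037  0.323]
1.2 bar [ 0.629 -0.042  0.311]
0.9 bar [ 0.563 -0.05   0.274]
0.6 bar [ 0.51  -0.056  0.218]
0.3 bar [ 0.477 -0.06   0.15 ]
0 bar [ 0.464 -0.062  0.075]
```

```bash
python3 -m jog '[{"rx":0,"ry":0,"rz":0.1,"x":0.12,"y":0.06,"z":-0.6,"jaw":1},{"rx":0,"ry":0,"rz":0,"x":0.12,"y":0.06,"z":-0.6,"jaw":1},{"rx":0,"ry":0,"rz":0,"x":0,"y":0,"z":-0.5,"jaw":1},{"rx":0,"ry":0,"rz":0,"x":0,"y":0,"z":-0.25,"jaw":0.2},{"rx":0,"ry":0,"rz":0,"x":0,"y":0,"z":0,"jaw":-0.3},{"rx":0,"ry":0,"rz":0,"x":0,"y":0,"z":0,"jaw":-0.6},{"rx":0,"ry":0,"rz":0,"x":0,"y":0,"z":0,"jaw":-1},{"rx":0,"ry":0,"rz":0,"x":0,"y":0,"z":0,"jaw":-1}]' 40
python3 -m jog '[{"rx":0,"ry":0,"rz":0,"x":0,"y":0,"z":0,"jaw":-1},{"rx":0,"ry":0,"rz":0,"x":0,"y":0,"z":0,"jaw":-1},{"rx":0,"ry":0,"rz":0,"x":0,"y":0,"z":0,"jaw":-1},{"rx":0,"ry":0,"rz":0,"x":0,"y":0,"z":0,"jaw":-1}]'
```

```text
clock: 3.32
tcp_pos: [0.6704, -0.0322, 0.3048]
orientation: [2.076, 2.356, 0.002]
contact_force: [-2.0, 0.3, 5.8]
grip_width: 0.0104
gripper_force: 39.0
clock: 3.82
tcp_pos: [0.6704, -0.0322, 0.3048]
orientation: [2.076, 2.357, 0.002]
contact_force: [-2.2, -0.1, 5.4]
grip_width: 0.0107
gripper_force: 39.1
```

```bash
python3 - <<'E'
from h import *
p=np.load('p.npy'); th=1.371
t=list(np.arange(1.371,0.12,-.05))
B=[Tb(p,plat(a,.255,0,.003)) for a in t]
for i in range(1,len(t)): print(round(t[i],3),((B[i]-B[i-1])/.06).round(2),(B[i]-B[0]).round(3))
E
```

```text
1.321 [-0.21 -0.02 -0.04] [-0.012 -0.001 -0.003]
1.271 [-0.2  -0.02 -0.06] [-0.025 -0.003 -0.006]
1.221 [-0.2  -0.02 -0.07] [-0.037 -0.004 -0.01 ]
1.171 [-0.2  -0.02 -0.08] [-0.048 -0.006 -0.014]
1.121 [-0.19 -0.02 -0.09] [-0.06  -0.007 -0.02 ]
1.071 [-0.19 -0.02 -0.09] [-0.071 -0.008 -0.025]
1.021 [-0.18 -0.02 -0.1 ] [-0.082 -0.01  -0.032]
0.971 [-0.18 -0.02 -0.11] [-0.093 -0.011 -0.038]
0.921 [-0.17 -0.02 -0.12] [-0.103 -0.012 -0.046]
0.871 [-0.17 -0.02 -0.13] [-0.113 -0.013 -0.054]
0.821 [-0.16 -0.02 -0.14] [-0.123 -0.015 -0.062]
0.771 [-0.15 -0.02 -0.15] [-0.132 -0.016 -0.071]
0.721 [-0.15 -0.02 -0.15] [-0.141 -0.017 -0.08 ]
0.671 [-0.14 -0.02 -0.16] [-0.149 -0.018 -0.09 ]
0.621 [-0.13 -0.02 -0.17] [-0.157 -0.019 -0.1  ]
0.571 [-0.12 -0.01 -0.17] [-0.164 -0.019 -0.11 ]
0.521 [-0.11 -0.01 -0.18] [-0.171 -0.02  -0.121]
0.471 [-0.1  -0.01 -0.19] [-0.177 -0.021 -0.132]
0.421 [-0.09 -0.01 -0.19] [-0.183 -0.022 -0.144]
0.371 [-0.08 -0.01 -0.2 ] [-0.188 -0.022 -0.155]
0.321 [-0.07 -0.01 -0.2 ] [-0.192 -0.023 -0.167]
0.271 [-0.06 -0.01 -0.2 ] [-0.196 -0.023 -0.179]
0.221 [-0.05 -0.01 -0.21] [-0.199 -0.024 -0.192]
0.171 [-0.04 -0.01 -0.21] [-0.202 -0.024 -0.204]
0.121 [-0.03 -0.   -0.21] [-0.204 -0.024 -0.217]
```

```bash
python3 -m jog '[{"rx":0,"ry":0,"rz":0,"x":-0.21,"y":-0.02,"z":-0.04,"jaw":-1},{"rx":0,"ry":0,"rz":0,"x":-0.2,"y":-0.02,"z":-0.06,"jaw":-1},{"rx":0,"ry":0,"rz":0,"x":-0.2,"y":-0.02,"z":-0.07,"jaw":-1},{"rx":0,"ry":0,"rz":0,"x":-0.2,"y":-0.02,"z":-0.08,"jaw":-1}]'
```

```text
clock: 4.32
tcp_pos: [0.6222, -0.038, 0.2905]
orientation: [2.075, 2.354, 0.004]
contact_force: [-1.0, -2.0, 6.4]
grip_width: 0.0105
gripper_force: 41.6
```

```bash
python3 -m jog '[{"rx":0,"ry":0,"rz":0,"x":0,"y":0,"z":0,"jaw":-1}]'
```

```text
clock: 4.45
tcp_pos: [0.6201, -0.0382, 0.2896]
orientation: [-2.078, -2.356, 0.0]
contact_force: [-6.8, -2.3, 8.1]
grip_width: 0.0108
gripper_force: 41.7
```

```bash
python3 -m jog '[{"rx":0,"ry":0,"rz":0,"x":-0.19,"y":-0.02,"z":-0.09,"jaw":-1},{"rx":0,"ry":0,"rz":0,"x":-0.19,"y":-0.02,"z":-0.09,"jaw":-1},{"rx":0,"ry":0,"rz":0,"x":-0.18,"y":-0.02,"z":-0.1,"jaw":-1},{"rx":0,"ry":0,"rz":0,"x":-0.18,"y":-0.02,"z":-0.11,"jaw":-1},{"rx":0,"ry":0,"rz":0,"x":-0.17,"y":-0.02,"z":-0.12,"jaw":-1},{"rx":0,"ry":0,"rz":0,"x":-0.17,"y":-0.02,"z":-0.13,"jaw":-1},{"rx":0,"ry":0,"rz":0,"x":0,"y":0,"z":0,"jaw":-1}]'
```

```text
clock: 5.32
tcp_pos: [0.5539, -0.0462, 0.2491]
orientation: [-2.078, -2.354, 0.006]
contact_force: [-5.8, -4.3, -0.3]
grip_width: 0.0106
gripper_force: 42.3
```

```bash
python3 -m jog '[{"rx":0,"ry":0,"rz":0,"x":-0.16,"y":-0.02,"z":-0.14,"jaw":-1},{"rx":0,"ry":0,"rz":0,"x":-0.15,"y":-0.02,"z":-0.15,"jaw":-1},{"rx":0,"ry":0,"rz":0,"x":-0.15,"y":-0.02,"z":-0.15,"jaw":-1},{"rx":0,"ry":0,"rz":0,"x":-0.14,"y":-0.02,"z":-0.16,"jaw":-1},{"rx":0,"ry":0,"rz":0,"x":-0.13,"y":-0.02,"z":-0.17,"jaw":-1},{"rx":0,"ry":0,"rz":0,"x":-0.12,"y":-0.01,"z":-0.17,"jaw":-1},{"rx":0,"ry":0,"rz":0,"x":0,"y":0,"z":0,"jaw":-1}]'
```

```text
clock: 6.2
tcp_pos: [0.5034, -0.0523, 0.1921]
orientation: [-2.077, -2.355, 0.006]
contact_force: [-2.3, -5.3, -7.9]
grip_width: 0.0104
gripper_force: 43.3
```

```bash
python3 -m jog '[{"rx":0,"ry":0,"rz":0,"x":-0.11,"y":-0.01,"z":-0.18,"jaw":-1},{"rx":0,"ry":0,"rz":0,"x":-0.1,"y":-0.01,"z":-0.19,"jaw":-1},{"rx":0,"ry":0,"rz":0,"x":-0.09,"y":-0.01,"z":-0.19,"jaw":-1},{"rx":0,"ry":0,"rz":0,"x":-0.08,"y":-0.01,"z":-0.2,"jaw":-1},{"rx":0,"ry":0,"rz":0,"x":-0.07,"y":-0.01,"z":-0.2,"jaw":-1},{"rx":0,"ry":0,"rz":0,"x":-0.06,"y":-0.01,"z":-0.2,"jaw":-1},{"rx":0,"ry":0,"rz":0,"x":0,"y":0,"z":0,"jaw":-1}]'
```

```text
clock: 7.08
tcp_pos: [0.4706, -0.0561, 0.1219]
orientation: [-2.076, -2.351, 0.011]
contact_force: [-7.8, -6.7, -7.8]
grip_width: 0.0106
gripper_force: 44.5
```

```bash
python3 -m jog '[{"rx":0,"ry":0,"rz":0,"x":-0.02,"y":0,"z":-0.12,"jaw":-1},{"rx":0,"ry":0,"rz":0,"x":-0.02,"y":0,"z":-0.12,"jaw":-1},{"rx":0,"ry":0,"rz":0,"x":-0.02,"y":0,"z":-0.12,"jaw":-1},{"rx":0,"ry":0,"rz":0,"x":-0.02,"y":0,"z":-0.12,"jaw":-1},{"rx":0,"ry":0,"rz":0,"x":-0.01,"y":0,"z":-0.12,"jaw":-1},{"rx":0,"ry":0,"rz":0,"x":0,"y":0,"z":0,"jaw":-1}]'
```

```text
clock: 7.82
tcp_pos: [0.4625, -0.0569, 0.0854]
orientation: [-2.074, -2.348, 0.016]
contact_force: [-12.6, -9.8, -6.9]
grip_width: 0.0105
gripper_force: 45.2
```

```bash
python3 -m jog '[{"rx":0,"ry":0,"rz":0,"x":-0.03,"y":-0.02,"z":-0.05,"jaw":-1},{"rx":0,"ry":0,"rz":0,"x":-0.02,"y":-0.02,"z":-0.05,"jaw":-1},{"rx":0,"ry":0,"rz":0,"x":0,"y":0,"z":-0.03,"jaw":-1},{"rx":0,"ry":0,"rz":0,"x":0,"y":0,"z":0,"jaw":-1}]'
```

```text
clock: 8.32
tcp_pos: [0.4616, -0.0571, 0.0785]
orientation: [-2.073, -2.351, 0.009]
contact_force: [-9.2, -2.7, -4.9]
grip_width: 0.0103
gripper_force: 45.5
```

```bash
python3 -m jog '[{"rx":0,"ry":0,"rz":0,"x":-0.02,"y":0,"z":-0.03,"jaw":-1},{"rx":0,"ry":0,"rz":0,"x":0,"y":0,"z":-0.03,"jaw":-1},{"rx":0,"ry":0,"rz":0,"x":0,"y":0,"z":0,"jaw":-1}]'; python3 -m jog '[{"rx":0,"ry":0,"rz":0,"x":0,"y":0,"z":-0.03,"jaw":-1},{"rx":0,"ry":0,"rz":0,"x":0,"y":0,"z":0,"jaw":-1}]';python3 -m jog '[{"rx":0,"ry":0,"rz":0,"x":0,"y":0,"z":-0.03,"jaw":-1},{"rx":0,"ry":0,"rz":0,"x":0,"y":0,"z":0,"jaw":-1}]'
```

```text
clock: 8.7
tcp_pos: [0.4613, -0.0571, 0.0752]
orientation: [-2.074, -2.352, 0.008]
contact_force: [-8.9, -3.5, -4.2]
grip_width: 0.0104
gripper_force: 45.5
clock: 8.95
tcp_pos: [0.4611, -0.0572, 0.0733]
orientation: [-2.074, -2.352, 0.008]
contact_force: [-8.6, -3.0, -5.2]
grip_width: 0.0103
gripper_force: 45.7
clock: 9.2
tcp_pos: [0.4609, -0.0572, 0.0714]
orientation: [-2.073, -2.352, 0.009]
contact_force: [-8.3, -3.8, -4.6]
grip_width: 0.0102
gripper_force: 45.7
```

```bash
python3 -m jog '[{"rx":0,"ry":0,"rz":0,"x":0,"y":0,"z":-0.03,"jaw":-1},{"rx":0,"ry":0,"rz":0,"x":0,"y":0,"z":0,"jaw":-1}]'; python3 -m jog '[{"rx":0,"ry":0,"rz":0,"x":0,"y":0,"z":-0.03,"jaw":-1},{"rx":0,"ry":0,"rz":0,"x":0,"y":0,"z":0,"jaw":-1}]'
```

```text
clock: 9.45
tcp_pos: [0.4607, -0.0572, 0.0696]
orientation: [-2.073, -2.351, 0.009]
contact_force: [-8.4, -3.8, -4.5]
grip_width: 0.0108
gripper_force: 45.7
clock: 9.7
tcp_pos: [0.4605, -0.0572, 0.0678]
orientation: [-2.073, -2.351, 0.009]
contact_force: [-9.5, -3.5, -5.4]
grip_width: 0.0102
gripper_force: 45.7
```

```bash
python3 -m jog '[{"rx":0,"ry":0,"rz":0,"x":0,"y":0,"z":-0.03,"jaw":-1},{"rx":0,"ry":0,"rz":0,"x":0,"y":0,"z":0,"jaw":-1}]'
```

```text
clock: 9.95
tcp_pos: [0.4604, -0.0573, 0.0659]
orientation: [-2.073, -2.351, 0.01]
contact_force: [-9.5, -3.3, -4.8]
grip_width: 0.0105
gripper_force: 45.8
```

```bash
python3 -m jog '[{"rx":0,"ry":0,"rz":0,"x":0,"y":0,"z":-0.03,"jaw":-1},{"rx":0,"ry":0,"rz":0,"x":0,"y":0,"z":0,"jaw":-1}]'; python3 -m jog '[{"rx":0,"ry":0,"rz":0,"x":0,"y":0,"z":-0.03,"jaw":-1},{"rx":0,"ry":0,"rz":0,"x":0,"y":0,"z":0,"jaw":-1}]'
```

```text
clock: 10.2
tcp_pos: [0.4603, -0.0573, 0.0641]
orientation: [-2.073, -2.351, 0.01]
contact_force: [-10.3, -3.2, -4.5]
grip_width: 0.0105
gripper_force: 45.8
clock: 10.45
tcp_pos: [0.4601, -0.0573, 0.0622]
orientation: [-2.073, -2.351, 0.01]
contact_force: [-9.3, -4.2, -4.6]
grip_width: 0.0107
gripper_force: 45.9
```

```bash
python3 -m jog '[{"rx":0,"ry":0,"rz":0,"x":0,"y":0,"z":-0.03,"jaw":-1},{"rx":0,"ry":0,"rz":0,"x":0,"y":0,"z":0,"jaw":-1}]'
```

```text
clock: 10.7
tcp_pos: [0.46, -0.0573, 0.0604]
orientation: [-2.073, -2.351, 0.01]
contact_force: [-10.3, -3.0, -5.4]
grip_width: 0.0104
gripper_force: 45.9
```

```bash
python3 -m jog '[{"rx":0,"ry":0,"rz":0,"x":0,"y":0,"z":-0.03,"jaw":-1},{"rx":0,"ry":0,"rz":0,"x":0,"y":0,"z":0,"jaw":-1}]'; python3 -m jog '[{"rx":0,"ry":0,"rz":0,"x":0,"y":0,"z":-0.03,"jaw":-1},{"rx":0,"ry":0,"rz":0,"x":0,"y":0,"z":0,"jaw":-1}]'
```

```text
clock: 10.95
tcp_pos: [0.4599, -0.0573, 0.0586]
orientation: [-2.073, -2.35, 0.01]
contact_force: [-9.4, -4.1, -5.3]
grip_width: 0.0105
gripper_force: 46.0
clock: 11.2
tcp_pos: [0.4599, -0.0573, 0.0568]
orientation: [-2.073, -2.35, 0.01]
contact_force: [-10.4, -3.4, -5.4]
grip_width: 0.0108
gripper_force: 46.0
```

```bash
python3 -m jog '[{"rx":0,"ry":0,"rz":0,"x":0,"y":0,"z":-0.03,"jaw":-1},{"rx":0,"ry":0,"rz":0,"x":0,"y":0,"z":0,"jaw":-1}]'
```

```text
clock: 11.45
tcp_pos: [0.4598, -0.0573, 0.055]
orientation: [-2.073, -2.35, 0.01]
contact_force: [-10.2, -4.1, -5.9]
grip_width: 0.0104
gripper_force: 46.0
```

```bash
python3 -m jog '[{"rx":0,"ry":0,"rz":0,"x":0,"y":0,"z":-0.03,"jaw":-1},{"rx":0,"ry":0,"rz":0,"x":0,"y":0,"z":0,"jaw":-1}]'
```

```text
clock: 11.7
tcp_pos: [0.4598, -0.0573, 0.0532]
orientation: [-2.073, -2.35, 0.01]
contact_force: [-10.8, -4.5, -4.6]
grip_width: 0.0106
gripper_force: 46.0
```

```bash
python3 -m jog '[{"rx":0,"ry":0,"rz":0,"x":0,"y":0,"z":-0.03,"jaw":-1},{"rx":0,"ry":0,"rz":0,"x":0,"y":0,"z":0,"jaw":-1}]'; python3 -m jog '[{"rx":0,"ry":0,"rz":0,"x":0,"y":0,"z":-0.03,"jaw":-1},{"rx":0,"ry":0,"rz":0,"x":0,"y":0,"z":0,"jaw":-1}]'
```

```text
clock: 11.95
tcp_pos: [0.4597, -0.0573, 0.0515]
orientation: [-2.073, -2.35, 0.011]
contact_force: [-11.1, -3.7, -2.9]
grip_width: 0.0105
gripper_force: 46.5
clock: 12.2
tcp_pos: [0.4597, -0.0573, 0.0499]
orientation: [-2.073, -2.35, 0.01]
contact_force: [-12.5, -3.7, 1.3]
grip_width: 0.0103
gripper_force: 46.8
```

```bash
python3 -m jog '[{"rx":0,"ry":0,"rz":0,"x":0,"y":0,"z":-0.03,"jaw":-1},{"rx":0,"ry":0,"rz":0,"x":0,"y":0,"z":0,"jaw":-1}]'
```

```text
clock: 12.45
tcp_pos: [0.4597, -0.0573, 0.0484]
orientation: [-2.073, -2.35, 0.01]
contact_force: [-13.6, -3.3, 6.6]
grip_width: 0.0108
gripper_force: 47.2
```

```bash
python3 -m jog '[{"rx":0,"ry":0,"rz":0,"x":0,"y":0,"z":-0.03,"jaw":-1},{"rx":0,"ry":0,"rz":0,"x":0,"y":0,"z":0,"jaw":-1}]'
```

```text
clock: 12.7
tcp_pos: [0.4597, -0.0573, 0.0469]
orientation: [-2.073, -2.349, 0.01]
contact_force: [-14.8, -3.0, 9.8]
grip_width: 0.0104
gripper_force: 47.6
```

Contact came at about z = 0.0515 and the arm is now pressing. I'll back off about 2.5 mm so the bar load is near zero, then open.

```bash
python3 -m jog '[{"rx":0,"ry":0,"rz":0,"x":0,"y":0,"z":0.05,"jaw":-1},{"rx":0,"ry":0,"rz":0,"x":0,"y":0,"z":0,"jaw":-1}]'
```

```text
clock: 12.95
tcp_pos: [0.4597, -0.0573, 0.0497]
orientation: [-2.073, -2.35, 0.01]
contact_force: [-13.8, -3.7, 6.7]
grip_width: 0.0104
gripper_force: 47.3
```

```bash
python3 -m jog '[{"rx":0,"ry":0,"rz":0,"x":-0.03,"y":0,"z":0.03,"jaw":-1},{"rx":0,"ry":0,"rz":0,"x":-0.03,"y":0,"z":0,"jaw":-1},{"rx":0,"ry":0,"rz":0,"x":0,"y":0,"z":0,"jaw":-1}]'
```

```text
clock: 13.32
tcp_pos: [0.4598, -0.0573, 0.0519]
orientation: [-2.076, -2.355, 0.004]
contact_force: [-4.7, -3.9, -3.4]
grip_width: 0.0104
gripper_force: 46.2
```

```bash
python3 -m jog '[{"rx":0,"ry":0,"rz":0,"x":0,"y":0,"z":0,"jaw":-0.6},{"rx":0,"ry":0,"rz":0,"x":0,"y":0,"z":0,"jaw":-0.4},{"rx":0,"ry":0,"rz":0,"x":0,"y":0,"z":0,"jaw":-0.3},{"rx":0,"ry":0,"rz":0,"x":0,"y":0,"z":0,"jaw":-0.3}]'
```

```text
clock: 13.82
tcp_pos: [0.4622, -0.0565, 0.0527]
orientation: [2.076, 2.358, 0.001]
contact_force: [-0.5, -0.4, 0.6]
grip_width: 0.0299
gripper_force: 0.0
```

```bash
python3 -m jog '[{"rx":0,"ry":0,"rz":0,"x":0,"y":0,"z":0,"jaw":-0.3},{"rx":0,"ry":0,"rz":0,"x":0,"y":0,"z":0,"jaw":-0.3},{"rx":0,"ry":0,"rz":0,"x":0,"y":0,"z":0.1,"jaw":-0.3},{"rx":0,"ry":0,"rz":0,"x":0,"y":0,"z":0.3,"jaw":-0.3},{"rx":0,"ry":0,"rz":0,"x":0,"y":0,"z":0.6,"jaw":-0.3},{"rx":0,"ry":0,"rz":0,"x":0,"y":0,"z":0.8,"jaw":-0.3}]'
```

```text
clock: 14.58
tcp_pos: [0.4609, -0.0568, 0.1613]
orientation: [-2.076, -2.356, 0.003]
contact_force: [0.8, 0.5, 0.7]
grip_width: 0.0302
gripper_force: 0.0
```

```bash
python3 -m jog '[{"rx":0,"ry":0,"rz":0.81,"x":0.01,"y":0.82,"z":0.1,"jaw":1},{"rx":0,"ry":0,"rz":0.81,"x":0.01,"y":0.82,"z":0.1,"jaw":1},{"rx":0,"ry":0,"rz":0.81,"x":0.01,"y":0.82,"z":0.1,"jaw":1},{"rx":0,"ry":0,"rz":0.81,"x":0.01,"y":0.82,"z":0,"jaw":1},{"rx":0,"ry":0,"rz":0.81,"x":0.01,"y":0.82,"z":0,"jaw":1},{"rx":0,"ry":0,"rz":0.81,"x":0.01,"y":0.82,"z":0,"jaw":1},{"rx":0,"ry":0,"rz":0.81,"x":0.01,"y":0.82,"z":0,"jaw":1},{"rx":0,"ry":0,"rz":0.81,"x":0.01,"y":0.82,"z":0,"jaw":1}]'; python3 -m jog '[{"rx":0,"ry":0,"rz":0,"x":0,"y":0,"z":0,"jaw":1},{"rx":0,"ry":0,"rz":0,"x":0,"y":0,"z":0,"jaw":1}]'
python3 - <<'E'
from h import *
o=get_obs();f=save('wrist','w3.png');c=camera_params('wrist')
print(o['tcp_pos'],o['joints'].round(2))
for d in((.05,.023),(.05,-.023),(-.05,-.023),(-.05,.023)):
    print(proj(c,Tb([.4665,.338,np.radians(-18)],(*d,.027))).round())
g=save('top','t1.png');s=save('scene','s1.png')
a=np.hstack([cv2.resize(x,None,fx=3.,fy=3.,interpolation=cv2.INTER_CUBIC) for x in(cv2.cvtColor(s,cv2.COLOR_RGB2BGR)[170:295,310:470],)])
cv2.imwrite('pics/s1a.png',a)
E
```

```text
clock: 15.58
tcp_pos: [0.4665, 0.3384, 0.179]
orientation: [0.483, 3.104, 0.0]
contact_force: [0.3, -0.7, 0.7]
grip_width: 0.0854
gripper_force: 0.0
clock: 15.82
tcp_pos: [0.4666, 0.3359, 0.1784]
orientation: [0.492, 3.103, -0.002]
contact_force: [-0.5, -0.2, 0.8]
grip_width: 0.0855
gripper_force: 0.0
[0.46662803 0.33592054 0.17844397] [-0.89  0.37  0.2   1.86 -0.09  0.92  0.61]
[341. 233.]
[299. 233.]
[297. 140.]
[343. 140.]
```

View pics/w3.png

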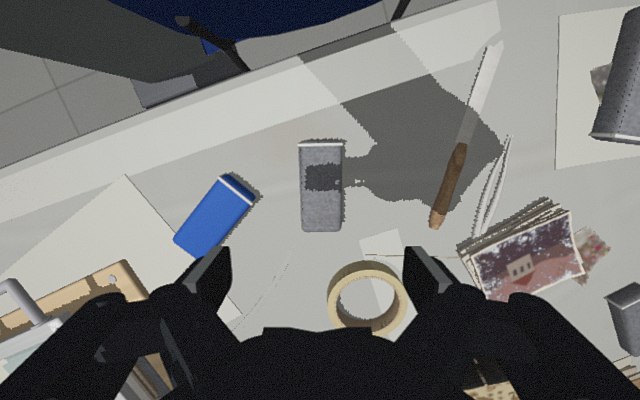

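View pics/s1a.png

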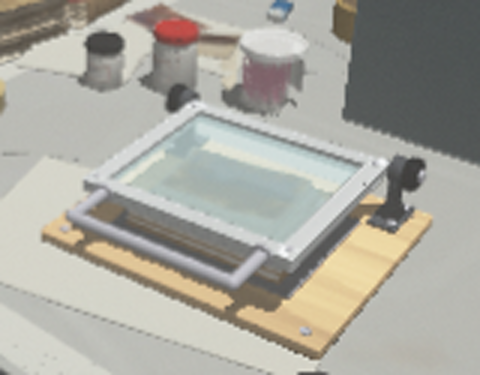

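The wrist view has the weight at (299–344, 143–232), where it was predicted. The scene crop shows the platen resting nearly level on the pack. I'll descend and grip.

```bash
python3 -m jog '[{"rx":0,"ry":0,"rz":0,"x":0,"y":0.04,"z":-0.8,"jaw":1},{"rx":0,"ry":0,"rz":0,"x":0,"y":0,"z":-0.8,"jaw":1},{"rx":0,"ry":0,"rz":0,"x":0,"y":0,"z":-0.7,"jaw":1},{"rx":0,"ry":0,"rz":0,"x":0,"y":0,"z":-0.4,"jaw":1},{"rx":0,"ry":0,"rz":0,"x":0,"y":0,"z":-0.2,"jaw":1},{"rx":0,"ry":0,"rz":0,"x":0,"y":0,"z":0,"jaw":1},{"rx":0,"ry":0,"rz":0,"x":0,"y":0,"z":0,"jaw":1}]' 50; python3 -m jog '[{"rx":0,"ry":0,"rz":0,"x":0,"y":0,"z":0,"jaw":0.3},{"rx":0,"ry":0,"rz":0,"x":0,"y":0,"z":0,"jaw":0},{"rx":0,"ry":0,"rz":0,"x":0,"y":0,"z":0,"jaw":-1},{"rx":0,"ry":0,"rz":0,"x":0,"y":0,"z":0,"jaw":-1},{"rx":0,"ry":0,"rz":0,"x":0,"y":0,"z":0,"jaw":-1}]'
```

```text
clock: 16.85
tcp_pos: [0.4674, 0.3397, 0.0057]
orientation: [0.491, 3.102, 0.002]
contact_force: [0.0, 0.1, -0.5]
grip_width: 0.0854
gripper_force: 0.0
clock: 17.48
tcp_pos: [0.467, 0.3398, 0.0053]
orientation: [0.49, 3.103, 0.002]
contact_force: [-0.5, 0.2, 4.9]
grip_width: 0.0438
gripper_force: 51.4
```

```bash
python3 -m jog '[{"rx":0,"ry":0,"rz":0,"x":0,"y":0,"z":0.2,"jaw":-1},{"rx":0,"ry":0,"rz":0,"x":0,"y":0,"z":0.5,"jaw":-1},{"rx":0,"ry":0,"rz":0,"x":0,"y":0,"z":0.8,"jaw":-1},{"rx":0,"ry":0,"rz":0,"x":0,"y":0,"z":0.8,"jaw":-1},{"rx":0,"ry":0,"rz":0,"x":0,"y":0,"z":0.5,"jaw":-1},{"rx":0,"ry":0,"rz":0,"x":0,"y":0,"z":0,"jaw":-1}]'; python3 -m jog '[{"rx":0,"ry":0,"rz":-0.6,"x":0.2,"y":-0.55,"z":0,"jaw":-1},{"rx":0,"ry":0,"rz":-0.6,"x":0.22,"y":-0.58,"z":0,"jaw":-1},{"rx":0,"ry":0,"rz":-0.6,"x":0.22,"y":-0.58,"z":0,"jaw":-1},{"rx":0,"ry":0,"rz":-0.6,"x":0.22,"y":-0.58,"z":0,"jaw":-1},{"rx":0,"ry":0,"rz":-0.6,"x":0.22,"y":-0.58,"z":0,"jaw":-1},{"rx":0,"ry":0,"rz":-0.6,"x":0.22,"y":-0.58,"z":0,"jaw":-1},{"rx":0,"ry":0,"rz":-0.6,"x":0.22,"y":-0.58,"z":0,"jaw":-1},{"rx":0,"ry":0,"rz":-0.6,"x":0.22,"y":-0.58,"z":0,"jaw":-1}]'
```

```text
clock: 18.23
tcp_pos: [0.4675, 0.3399, 0.1747]
orientation: [0.49, 3.101, 0.005]
contact_force: [0.4, -0.5, -6.4]
grip_width: 0.0442
gripper_force: 53.3
clock: 19.23
tcp_pos: [0.5711, 0.0591, 0.1721]
orientation: [-1.721, -2.628, 0.001]
contact_force: [1.2, 0.3, -6.0]
grip_width: 0.0439
gripper_force: 53.3
```

```bash
python3 -m jog '[{"rx":0,"ry":0,"rz":-0.6,"x":0.23,"y":-0.55,"z":0,"jaw":-1},{"rx":0,"ry":0,"rz":-0.6,"x":0.23,"y":-0.55,"z":0,"jaw":-1},{"rx":0,"ry":0,"rz":-0.5,"x":0.23,"y":-0.55,"z":0,"jaw":-1},{"rx":0,"ry":0,"rz":0,"x":0,"y":0,"z":0,"jaw":-1},{"rx":0,"ry":0,"rz":0,"x":0,"y":0,"z":0,"jaw":-1}]'
python3 - <<'E'
from h import *
p=np.load('p.npy');o=get_obs();save('wrist','w4.png');c=camera_params('wrist')
print(o['tcp_pos'])
# glass corners predicted
for x,y in((.0815,.0885),(.0815,-.0885),(-.0815,.0885),(-.0815,-.0885)): print((x,y),proj(c,Tb(p,plat(-.018,.103-x,y,.001))).round())
E
```

```text
clock: 19.85
tcp_pos: [0.6117, -0.0375, 0.1719]
orientation: [-2.083, -2.35, 0.001]
contact_force: [0.9, 0.7, -6.6]
grip_width: 0.0439
gripper_force: 53.2
[ 0.61169504 -0.03753998  0.17188935]
(0.0815, 0.0885) [422. 107.]
(0.0815, -0.0885) [403. 298.]
(-0.0815, 0.0885) [222. 106.]
(-0.0815, -0.0885) [237. 296.]
```

View pics/w4.png

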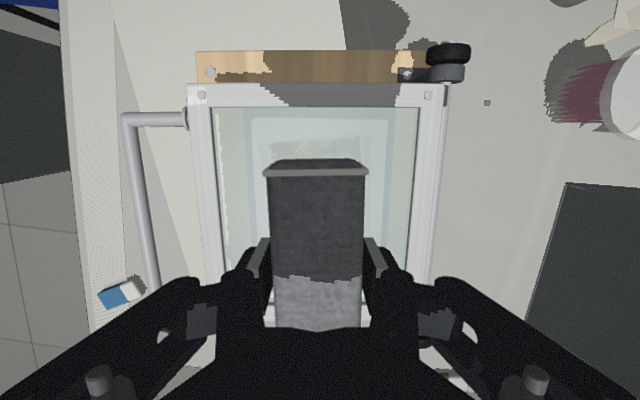

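The pane's upper corners are at (216,108) and (420,108), within a few pixels of the prediction, and the weight hangs straight over the glass. I'll lower it.

```bash
python3 -m jog '[{"rx":0,"ry":0,"rz":0,"x":0,"y":-0.1,"z":-0.4,"jaw":-1},{"rx":0,"ry":0,"rz":0,"x":0,"y":0,"z":-0.4,"jaw":-1},{"rx":0,"ry":0,"rz":0,"x":0,"y":0,"z":-0.3,"jaw":-1},{"rx":0,"ry":0,"rz":0,"x":0,"y":0,"z":-0.2,"jaw":-1},{"rx":0,"ry":0,"rz":0,"x":0,"y":0,"z":-0.1,"jaw":-1},{"rx":0,"ry":0,"rz":0,"x":0,"y":0,"z":0,"jaw":-1}]'
```

```text
clock: 20.65
tcp_pos: [0.6125, -0.0422, 0.0885]
orientation: [2.081, 2.354, 0.0]
contact_force: [-0.4, -0.3, -6.1]
grip_width: 0.0439
gripper_force: 53.1
```

```bash
python3 -m jog '[{"rx":0,"ry":0,"rz":0,"x":0,"y":0,"z":-0.03,"jaw":-1},{"rx":0,"ry":0,"rz":0,"x":0,"y":0,"z":-0.03,"jaw":-1},{"rx":0,"ry":0,"rz":0,"x":0,"y":0,"z":0,"jaw":-1}]'
```

```text
clock: 21.02
tcp_pos: [0.6125, -0.0422, 0.085]
orientation: [2.08, 2.354, 0.0]
contact_force: [-0.1, 0.8, -5.8]
grip_width: 0.0439
gripper_force: 53.1
```

```bash
python3 -m jog '[{"rx":0,"ry":0,"rz":0,"x":0,"y":0,"z":-0.03,"jaw":-1},{"rx":0,"ry":0,"rz":0,"x":0,"y":0,"z":-0.03,"jaw":-1},{"rx":0,"ry":0,"rz":0,"x":0,"y":0,"z":0,"jaw":-1}]'
```

```text
clock: 21.4
tcp_pos: [0.6122, -0.0422, 0.0811]
orientation: [-2.08, -2.354, 0.0]
contact_force: [0.4, -0.9, -5.5]
grip_width: 0.044
gripper_force: 53.1
```

```bash
python3 -m jog '[{"rx":0,"ry":0,"rz":0,"x":0,"y":0,"z":-0.03,"jaw":-1},{"rx":0,"ry":0,"rz":0,"x":0,"y":0,"z":0,"jaw":-1}]'
```

```text
clock: 21.65
tcp_pos: [0.6125, -0.0423, 0.0798]
orientation: [-2.081, -2.354, -0.0]
contact_force: [-1.9, 0.2, -2.5]
grip_width: 0.0441
gripper_force: 53.6
```

```bash
python3 -m jog '[{"rx":0,"ry":0,"rz":0,"x":0,"y":0,"z":-0.02,"jaw":-1},{"rx":0,"ry":0,"rz":0,"x":0,"y":0,"z":0,"jaw":-1}]'
```

```text
clock: 21.9
tcp_pos: [0.6125, -0.0423, 0.0794]
orientation: [-2.081, -2.354, -0.001]
contact_force: [-4.9, 1.6, 7.1]
grip_width: 0.0439
gripper_force: 54.8
```

```bash
python3 -m jog '[{"rx":0,"ry":0,"rz":0,"x":0,"y":0,"z":0.01,"jaw":-1},{"rx":0,"ry":0,"rz":0,"x":0,"y":0,"z":0,"jaw":0.2},{"rx":0,"ry":0,"rz":0,"x":0,"y":0,"z":0,"jaw":0.6},{"rx":0,"ry":0,"rz":0,"x":0,"y":0,"z":0,"jaw":0.8},{"rx":0,"ry":0,"rz":0,"x":0,"y":0,"z":0,"jaw":0.8}]'; python3 -m jog '[{"rx":0,"ry":0,"rz":0,"x":0,"y":0,"z":0.2,"jaw":0.8},{"rx":0,"ry":0,"rz":0,"x":0,"y":0,"z":0.5,"jaw":0.8},{"rx":0,"ry":0,"rz":0,"x":0,"y":0,"z":0.8,"jaw":0.8},{"rx":0,"ry":0,"rz":0,"x":0,"y":0,"z":0.8,"jaw":0.8},{"rx":0,"ry":0,"rz":0,"x":-0.3,"y":0,"z":0.4,"jaw":0.8},{"rx":0,"ry":0,"rz":0,"x":0,"y":0,"z":0,"jaw":0.8},{"rx":0,"ry":0,"rz":0,"x":0,"y":0,"z":0,"jaw":0.8}]'
python3 - <<'E'
from h import *
save('wrist','w5.png')
E
```

```text
clock: 22.52
tcp_pos: [0.6126, -0.0423, 0.0789]
orientation: [2.08, 2.354, 0.0]
contact_force: [-0.3, -0.7, 1.2]
grip_width: 0.0767
gripper_force: 0.0
clock: 23.4
tcp_pos: [0.5943, -0.042, 0.2406]
orientation: [-2.08, -2.354, -0.0]
contact_force: [0.0, -0.7, -0.5]
grip_width: 0.0769
gripper_force: 0.0
```

View pics/w5.png

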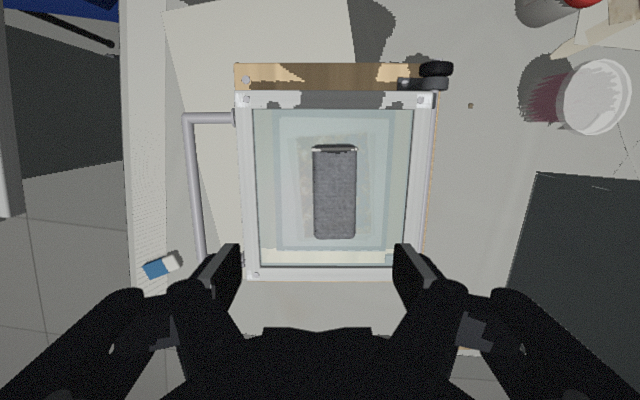

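The weight lies flat in the middle of the pane: the weight spans columns 313–357 and rows 147–239, the pane columns 255–412 and rows 110–265. The gripper is clear, so I'm handing in.

```bash
python3 -c "
from bench import r
print(r.hand_in())"
```

```text
the job is handed in; nothing more can be done
None
```

The platen was lowered slowly onto the pack and released, the grey weight lies flat near the middle of the glass, and the job was handed in at about 23 s; no verdict was returned.

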